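# Show the wrongly loaded guide shoe to the bench camera

### The arm

A 6-joint arm with a two-finger parallel gripper is mounted at the origin on a cart in front of the work surface, level with it; the furniture and walls round the work are solid. World frame = base frame: x ahead of the robot, y to its left, z up, the work surface at z = 0. Lengths are in mm, angles in rad, forces in N, time in s.
With the tool pointing down it reaches from about 325 to 775 mm from the base axis. Payload 5.5 kg.
Tool frame: the origin (TCP) lies on the centre line of the jaws, within the pads' length; the fingertips stand 17 mm ahead of it and the grasp point (between the pads) lies 2 mm behind it; z points along the fingers, y is the direction in which the jaws open and shut (so a half turn about z gives the same grasp; the last joint's range is limited). The gripper opens to 88 mm and grips with 3 to 60 N. Pads are 20 mm wide; open, the fingers measure 115 mm over their backs; the gripper's body (75 mm by 178 mm) begins 61 mm behind the grasp point.
Start: joints at [-1.202, 0.091, 1.231, -0, 1.82, -0.057], TCP at [247.831, -546.44, 239.631] pointing down, gripper open.
Joint ranges: [-2.87, 2.87], [-0.86, 2.18], [0.17, 2.46], [-1.51, 4.65], [0.06, 2.69], [-2.65, 2.65]. Speed limits (rad/s): [2.57, 2.57, 3.01, 3.14, 3.14, 3.14].

### API

Orientations are given as a unit quaternion [w, x, y, z].
In Python, from rig import manip, kinematics, imaging gives the robot as it stands. Calls block until the motion is done:
- manip.move_ptp(position, orientation): joint-space move of the TCP to a pose.
- manip.move_straight(position, orientation=None, feed=150): straight line of the TCP; orientation=None keeps the orientation; feed is the mean speed in mm/s.
- manip.goto_joints(angles): joint-space move.
- manip.move_gripper(opening, grip_force=None): opening from 0.0 (shut) to 1.0 (fully open); grip_force is the grip in N (None keeps the last); returns when the fingers have stopped.
- manip.pause(seconds).
- kinematics.inverse_kinematics(position, orientation): joint angles nearest the present ones, or None.
- manip.state(): the state.
- imaging.camera(name): name is "side" or "top"; returns (picture, depth): 480x640x3 uint8, red, green, blue; 480x640 float32, mm along the optical axis (not along the pixel's ray), 0 where there is no reading.
- imaging.calibration(name): a dict with "camera_matrix" (3x3 intrinsics, pixels), "R" (3x3) and "t" (3): a world point X has camera coordinates R X + t. Camera axes: x right, y down, z forward; pixel columns grow to the right and rows downward; lengths in mm; the calibration is good to about 2 mm. A picture is of the moment at which its call begins. calibration takes no time and is no camera call.
A pose or a line that the arm cannot do raises manip.MotionError and nothing moves.
- manip.job_done(): hands the job in, once; it reports no verdict.
The state is a dict: "time": time; "qpos": joint angles; "joint_velocities": joint speeds; "joint_efforts": joint torques, N m; "tool_pos": TCP position; "tcp_rot": TCP orientation; "wrist_force": force on the tool from outside, world axes, zero at the start; "ft_torque": the same for the moment, N m; "gripper_width": opening from 0.0 (shut) to 1.0 (fully open).
Only numpy, scipy, OpenCV 4.12 (cv2) and the standard library are available. Lean on these libraries where they do the work, as an engineer would, in place of code of your own. Each camera call takes 0.05 s, during which the arm holds its last target.

### The job

Three aluminium guide shoes lie in the grey nest tray, and one of them was loaded the wrong way round, its tab pointing opposite to the other two: take that one out and hold it up for the small bench camera that looks up at a slant. Hold it still, centred in front of the lens at 12 cm from it, with its flat underside square to the lens and the tab at the upper end; the program finishes while the gripper is still holding it there. Leave the other two shoes, the flux tin, the tape roll and the hex driver where they are and do not touch the camera.

Things in the scene. Friction and masses are not known exactly. Their poses are not given: they have to be found in the camera images.
- odd_shoe: the wrong-way guide shoe: aluminium block 50 x 30 x 30 mm (x, y, z) with a narrow tab (18 long, 16 wide, 10 high, at mid-height) on its +x end; 68 mm overall, about 0.12 kg. Origin: underside, middle of the overall length: block x = -34 to +16 mm (middle -9), tab +16 to +34. z: up out of its top. Underside starts 5 mm above the table. Grip it across the 30 mm width
- shoe_2: a rightly loaded guide shoe, same shape and axes as odd_shoe; stays in the tray
- shoe_3: the other rightly loaded guide shoe, same shape and axes; stays in the tray
- nest_tray: grey tray fixed to the bench, 56 (x) x 266 (y) mm; origin: centre of underside. Nests at y = -86, 0, +86 mm, floor 5 mm up, 71 mm long along y between end walls 12 mm high, 33 mm wide between lips 10 mm high at the nest's corners only (24 to 36 mm from its middle along y), open between. Right shoes have the tab to +y, the odd one to -y; its nest varies
- camera_head: bench camera's head: black box with a round lens (58 mm ring, white lights). Origin: centre of the lens front. z: out of the lens along the line of sight, 30 degrees off vertical, leaning to the robot at yaw 0; x: up the slope (rises 30 degrees, away from the robot at yaw 0); y: across. Show the shoe with its origin 120 mm along +z and its x, y, z along the head's
- bench_camera: the camera's stand, fixed to the bench: steel foot 100 x 96 x 10 mm, two cheeks up to 76 mm high with knobs (90 mm wide overall) carrying the head, whose top edge is about 107 mm above the table; origin: centre of the foot's underside
- flux_tin: bystander: shallow round tin, 46 mm wide, 16 mm high, loose; origin: centre of its underside
- tape_roll: bystander: black roll of tape lying flat, 58 mm wide, 19 mm high, loose; origin: centre of its underside
- hex_driver: bystander: small grey screwdriver, 95 mm long along its y, 12 mm thick, lying loose; origin: centre of its underside
There are look-alikes about, which are no part of the job. What is shaped like the odd_shoe but blue or red is not meant.

How it is judged (in metres and radians):
On the way:
1. the wrongly loaded shoe is gripped and lifted clear out of its nest (z of odd_shoe in the frame of nest_tray above 0.04 m and contact force between odd_shoe and the fingers above 1 N and contact force between odd_shoe and nest_tray below 0.1 N), for 0.1 s.
At the end, for the whole second after the job is handed in: Gripper holding the wrong-way shoe, at rest, clear of camera and tray: middle of underside 120 mm (15 mm either way) from the lens, within 18 mm of the line of sight in x and y, square and in line within 0.15 rad, tab at the upper end. The other shoes within 20 mm of their starts (x of odd_shoe in the frame of camera_head between -0.018 and 0.018 m and y of odd_shoe in the frame of camera_head between -0.018 and 0.018 m and z of odd_shoe in the frame of camera_head between 0.105 and 0.135 m and angle between the z axis of odd_shoe and the z axis of camera_head, either way round below 0.15 rad and angle between the x axis of odd_shoe and the x axis of camera_head, either way round below 0.15 rad and angle between odd_shoe's own z axis and vertical below 1 rad and angle between odd_shoe's own x axis and vertical below 1.4 rad and contact force between odd_shoe and the fingers above 1 N and contact force between odd_shoe and bench_camera below 0.1 N and contact force between odd_shoe and nest_tray below 0.1 N and linear speed of odd_shoe below 0.02 m/s and angular speed of odd_shoe below 0.2 rad/s and distance of each of shoe_2, shoe_3 from where it was at the start of the episode below 0.02 m); the arm keeps its last pose, push and grip.
It fails at once if the bench camera is touched (contact force between bench_camera and anything else above 2 N).
It fails at once if one of the rightly loaded shoes is pushed or lifted out of place (distance of any of shoe_2, shoe_3 from where it was at the start of the episode above 0.02 m).
It fails at once if the flux tin, the tape roll or the hex driver is shifted (distance of any of flux_tin, tape_roll, hex_driver from where it was at the start of the episode above 0.03 m).
It also fails if it takes over 35 s, if anything falls off the work surface, if the arm or the gripper's body presses on something with over 40 N, if the wrist force passes 120 N, or if a joint passes its speed limit or range.

## Working session

There is one attempt and no reset: what is moved stays moved. The work goes in short steps, each a Python script; the robot and the scene stay as the last script left them, time stands still between calls to the robot, and variables do not carry over. Pictures are saved under pics/ and viewed, and the job is handed in when it is done.

```bash
mkdir -p pics; ls; python3 - <<'E'
from rig import manip, kinematics, imaging
import cv2,numpy as np
for n in ("side","top"):
    p,d=imaging.camera(n)
    cv2.imwrite(f"pics/{n}0.png",p[:,:,::-1]); np.save(f"{n}_d.npy",d); np.save(f"{n}_p.npy",p)
    c=imaging.calibration(n); print(n,{k:np.round(v,3).tolist() for k,v in c.items()})
print(manip.state())
E
```

```text
pics
side {'camera_matrix': [[480.327, 0.0, 322.001], [0.0, 480.327, 233.032], [0.0, 0.0, 1.0]], 'R': [[0.999, 0.034, 0.006], [0.028, -0.673, -0.739], [-0.021, 0.739, -0.674]], 't': [-544.863, 203.638, 994.398]}
top {'camera_matrix': [[486.276, 0.0, 321.942], [0.0, 486.276, 238.037], [0.0, 0.0, 1.0]], 'R': [[-0.015, -1.0, -0.004], [-0.97, 0.015, -0.244], [0.244, -0.0, -0.97]], 't': [203.896, 555.768, 1264.791]}
{'time': 0.1, 'qpos': array([-1.20173631e+00,  9.18300006e-02,  1.23171996e+00, -3.35644065e-06,
        1.81981053e+00, -5.66992692e-02]), 'joint_velocities': array([-1.45431701e-03,  1.81933463e-04, -4.25954039e-03,  2.90641141e-06,
       -1.00171696e-03, -8.94577906e-04]), 'joint_efforts': array([ 4.33553112e-03, -4.47858953e+01, -4.07569993e+01,  7.02391262e-02,
        2.84425006e-02, -1.14140635e-04]), 'tool_pos': array([ 247.72412065, -546.2265301 ,  238.61782629]), 'tcp_rot': array([-8.72903836e-04,  9.77426276e-01,  2.11274924e-01, -1.39096707e-04]), 'wrist_force': array([-0.2019563 , -0.60268814,  1.05298933]), 'ft_torque': array([-0.0311183 ,  0.01953022,  0.02580502]), 'gripper_width': 0.9999724247247622}
```

View pics/side0.png

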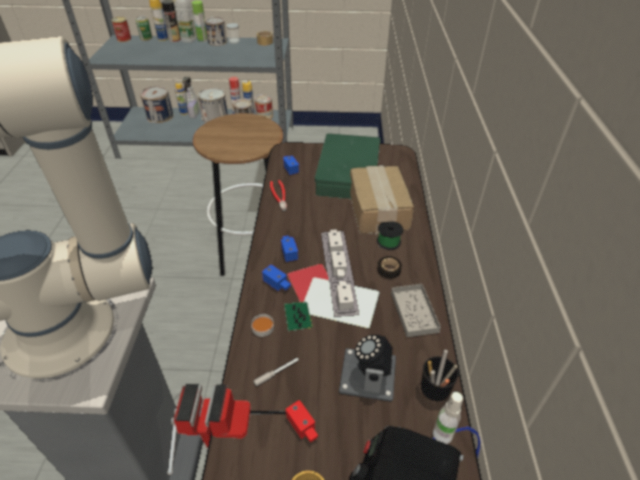

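View pics/top0.png

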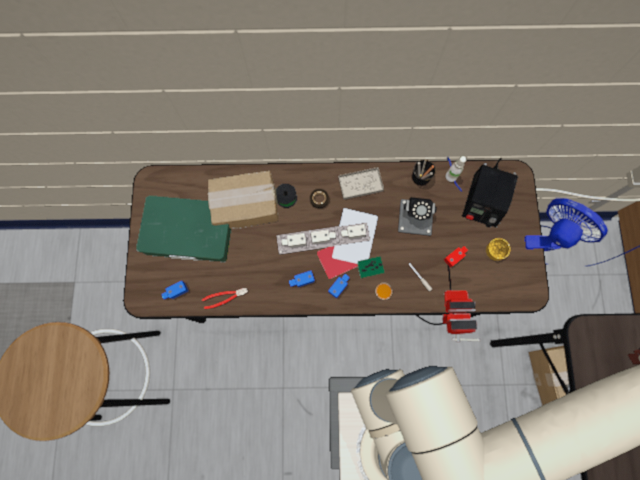

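The overview shows the tray at about (323,237) and the bench camera at about (417,216) in the top picture. I'll enlarge both.

```bash
python3 - <<'E'
import cv2,numpy as np
p=np.load("top_p.npy")[:,:,::-1]; 
cv2.imwrite("pics/t_tray.png",cv2.resize(p[212:262,268:380],None,fx=7,fy=7,interpolation=cv2.INTER_CUBIC))
cv2.imwrite("pics/t_cam.png",cv2.resize(p[190:245,385:450],None,fx=10,fy=10,interpolation=cv2.INTER_CUBIC))
p=np.load("side_p.npy")[:,:,::-1]; 
a=cv2.resize(p[225:320,310:370],None,fx=6,fy=6,interpolation=cv2.INTER_CUBIC)
b=cv2.resize(p[320:415,330:405],None,fx=6,fy=6,interpolation=cv2.INTER_CUBIC)
cv2.imwrite("pics/s_both.png",np.hstack([a,b])[:, :800])
E
```

```text
(no output)
```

View pics/t_tray.png

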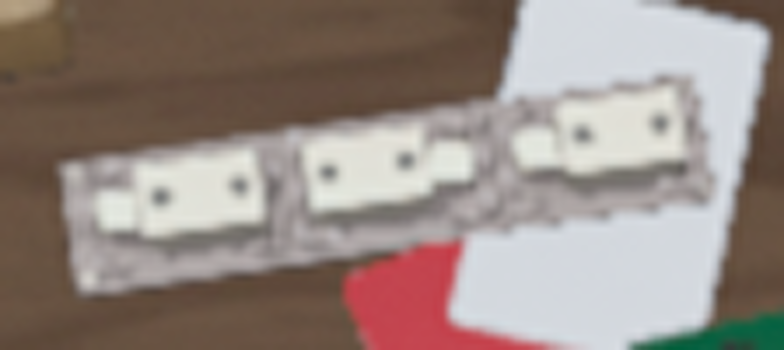

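View pics/t_cam.png

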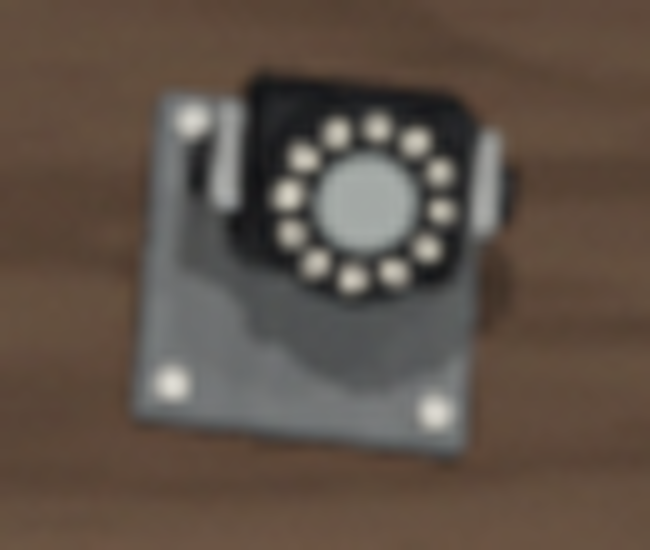

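View pics/s_both.png

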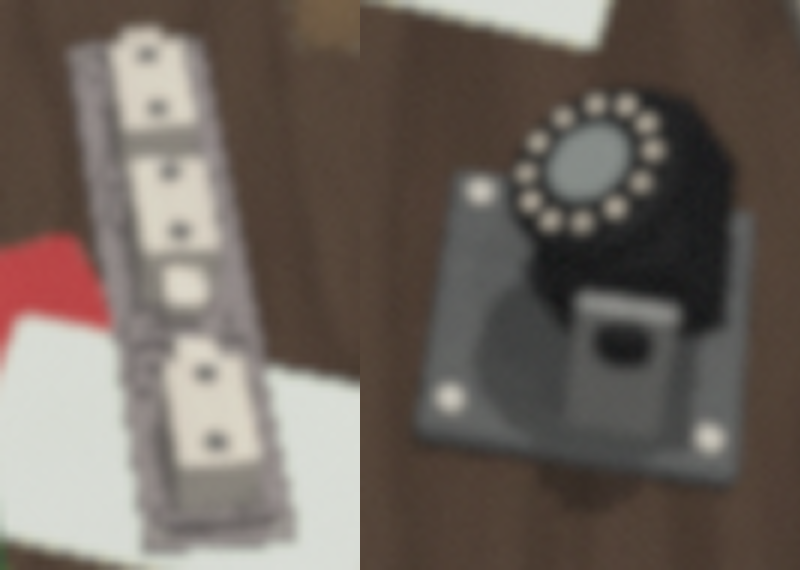

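The middle shoe, with its block at about (321,236) in the top picture, has its tab pointing right (-y) while the other two point left, so it is the odd one. Next I'll locate it and the lens in 3D.

```bash
cat > h.py <<'E'
import numpy as np
from rig import manip, kinematics, imaging
def proj(n,X):
    c=imaging.calibration(n); q=np.asarray(X)@np.array(c["R"]).T+c["t"]; q=q@np.array(c["camera_matrix"]).T
    return q[...,:2]/q[...,2:]
def ray(n,uv):
    c=imaging.calibration(n); R=np.array(c["R"])
    d=R.T@np.linalg.solve(c["camera_matrix"],[uv[0],uv[1],1.]); o=-R.T@np.array(c["t"]); return o,d
def onz(n,uv,z):
    o,d=ray(n,uv); return o+d*(z-o[2])/d[2]
def tri(a,b):
    A=np.zeros((3,3));y=np.zeros(3)
    for n,uv in (("top",a),("side",b)):
        o,d=ray(n,uv); d=d/np.linalg.norm(d); P=np.eye(3)-np.outer(d,d); A+=P;y+=P@o
    return np.linalg.solve(A,y)
def cloud(n,d,u0,u1,v0,v1):
    v,u=np.mgrid[v0:v1,u0:u1]; z=d[v0:v1,u0:u1].ravel(); c=imaging.calibration(n)
    P=np.linalg.solve(c["camera_matrix"],np.vstack([u.ravel(),v.ravel(),np.ones(u.size)]))*z
    return ((P.T-c["t"])@np.array(c["R"])).reshape(v1-v0,u1-u0,3)
E
python3 - <<'E'
from h import *
np.set_printoptions(precision=1,suppress=True)
T=lambda x,y,x0=268,y0=212,s=7:((x+.5)/s-.5+x0,(y+.5)/s-.5+y0)
C=lambda x,y:T(x,y,385,190,10)
S=lambda x,y:T(x,y,310,225,6)
SC=lambda x,y:T(x-360,y,330,320,6)
print("shoe top corners, top cam");cs=np.array([onz("top",T(*p),35) for p in [(303,147),(425,127),(435,195),(313,215)]]);print(cs,cs.mean(0))
print("holes top",[onz("top",T(*p),35) for p in [(328,172),(406,160)]])
print("holes side",[onz("side",S(*p),35) for p in [(170,171),(180,230)]])
h2=[tri(T(*a),S(*b)) for a,b in [((328,172),(170,171)),((406,160),(180,230))]];print("tri",h2)
print("other holes",[tri(T(*a),S(*b)) for a,b in [((161,196),(147,54)),((238,186),(157,107)),((582,134),(206,373)),((660,124),(216,441))]])
print("tray corners z12",[onz("top",T(*p),12) for p in [(62,162),(82,292),(712,200),(685,78)]])
print("foot z10",[onz("top",C(*p),10) for p in [(162,95),(135,417),(467,455)]])
print("foot screws tri",[tri(C(*a),SC(*b)) for a,b in [((193,120),(481,191)),((173,383),(450,398)),((435,412),(710,437))]])
print("lens tri",tri(C(366,203),SC(590,161)))
# lights, 180deg-opposite matching
L=[(377,127),(416,141),(440,171),(443,210),(428,249),(395,272),(352,279),(316,263),(291,233),(288,195),(303,157),(337,133)]
Sd=[(657,150),(642,182),(615,207),(582,221),(550,219),(531,200),(524,173),(538,142),(563,117),(596,104),(627,105),(648,123)]
for sh in range(12):
    P=np.array([tri(C(*L[i]),SC(*Sd[(i+sh)%12])) for i in range(12)])
    e=max(np.abs(proj("top",P)-[C(*x) for x in L]).max(),np.abs(proj("side",P)-[SC(*Sd[(i+sh)%12]) for i in range(12)]).max())
    m=P.mean(0);_,s,vt=np.linalg.svd(P-m);n=vt[2]*np.sign(vt[2][2]);
    if e<2.5: print(sh,"err",e,m,s,n.round(3),np.degrees(np.arccos(n[2])),np.degrees(np.arctan2(n[1],n[0])))
for n,b in (("top",(414,428,203,217)),("side",(362,376,338,354))):
    d=np.load(n+"_d.npy"); X=cloud(n,d,*b).reshape(-1,3);
    print(n,"depth ctr",np.median(X,0)); 
    m=np.median(X,0);k=np.abs(X-m).max(1)<25;m=X[k].mean(0);v=np.linalg.svd(X[k]-m)[2][2];v=v*np.sign(v[2]);print(m,v,k.sum())
E
```

```text
shoe top corners, top cam
[[583.8 226.5  35. ]
 [591.4 177.1  35. ]
 [563.  173.6  35. ]
 [555.5 222.7  35. ]] [573.4 200.   35. ]
holes top [array([573.2, 216.5,  35. ]), array([577.7, 185. ,  35. ])]
holes side [array([574.7, 218.2,  35. ]), array([578.8, 186.5,  35. ])]
tri [array([573.8, 216.7,  36.1]), array([578.1, 185.2,  36.1])]
other holes [array([564.4, 283.7,  36.2]), array([568.5, 252.9,  35.9]), array([588. , 114. ,  35.7]), array([591.6,  82.4,  35.7])]
tray corners z12 [array([585.1, 325.9,  12. ]), array([530.4, 317.3,  12. ]), array([564.8,  60.1,  12. ]), array([616.8,  69.2,  12. ])]
foot z10 [array([687.7, -36.9,  10. ]), array([590.4, -23.8,  10. ]), array([ 577.6, -118.5,   10. ])]
foot screws tri [array([630.8, -46.3,  55. ]), array([608.2, -53.4, -73.4]), array([ 636.9, -112.6,  -18.2])]
lens tri [628.8 -76.5  93. ]
0 err 0.6155235977211078 [628.8 -76.4  92.8] [52.6 52.   0.8] [-0.5  0.1  0.9] 29.246878803141907 169.74635399482844
top depth ctr [628.9 -75.1  92.4]
[629.2 -75.3  92. ] [-0.5  0.1  0.9] 194
side depth ctr [630.8 -74.   92.8]
[631.  -73.8  92.5] [-0.5  0.1  0.9] 220
```

The middle shoe's block centre is at about (575,201), with its x-axis at yaw -82.3°. The lens centre is at about (629,-76,93), tilted 29-30°; yaw reads -8° from the foot and -10° from the lights. I'll check for tall obstacles and whether the poses can be reached.

```bash
cat >> h.py <<'E'
from scipy.spatial.transform import Rotation as Ro
def quat(M): q=Ro.from_matrix(M).as_quat(); return [q[3],q[0],q[1],q[2]]
yaw_s=np.radians(-82.3); Rs=Ro.from_euler('z',yaw_s).as_matrix()
sx=Rs[:,0]; blk=np.array([575,201,0.]); org=blk+9*sx   # shoe origin at table level
yaw_h=np.radians(-8.3); Rh=(Ro.from_euler('z',yaw_h)*Ro.from_euler('y',-30,degrees=True)).as_matrix()
lens=np.array([629,-75.8,92.8])
F=np.diag([1,-1,-1.]); H=np.diag([-1,-1,1.])
gx=-7.; Zt=26.  # grip point along shoe x; TCP height at pick
pick=org+gx*sx+[0,0,Zt]
fin=lens+Rh@np.array([gx,0,120+Zt-5])
E
python3 - <<'E'
from h import *
np.set_printoptions(precision=2,suppress=True)
print(Rh,pick,fin)
for nm,K in (("a",F),("b",F@H)):
    for lab,p,R in (("pick",pick,Rs),("hi",pick+[0,0,200],Rs),("fin",fin,Rh),("pre",fin+Rh[:,2]*60,Rh)):
        j=kinematics.inverse_kinematics(p,quat(R@K)); print(nm,lab,p,j)
d=np.load("top_d.npy"); X=cloud("top",d,100,600,150,340)
for y in range(-500,350,50):
    print(y,[int(X[...,2][(abs(X[...,0]-x)<25)&(abs(X[...,1]-y)<25)].max(initial=-1)) for x in range(350,800,50)])
E
```

```text
[[ 0.86  0.14 -0.49]
 [-0.13  0.99  0.07]
 [ 0.5   0.    0.87]] [575.27 199.02  26.  ] [553.24 -64.75 211.41]
a pick [575.27 199.02  26.  ] None
a hi [575.27 199.02 226.  ] None
a fin [553.24 -64.75 211.41] [-0.19 -0.5   1.87  0.02  1.24  1.52]
a pre [523.55 -60.42 263.37] [-0.2  -0.57  1.83  0.03  1.36  1.52]
b pick [575.27 199.02  26.  ] [ 0.28  0.18  1.52 -0.    1.45  0.14]
b hi [575.27 199.02 226.  ] [ 0.28  0.11  1.23 -0.    1.8   0.14]
b fin [553.24 -64.75 211.41] [-0.19 -0.5   1.87  0.02  1.24 -1.62]
b pre [523.55 -60.42 263.37] [-0.2  -0.57  1.83  0.03  1.36 -1.62]
-500 [6, -1, -1, 173, 228, 158, -1, -1, -1]
-450 [-1, 8, 4, 183, 233, 231, 7, 5, 5]
-400 [5, 7, 10, 188, 190, 220, 185, 7, 8]
-350 [8, 5, 7, 32, 41, 6, 99, 101, 95]
-300 [8, 7, 6, 43, 49, 91, 103, 104, 101]
-250 [4, 5, 7, 33, 36, 72, 101, 105, 102]
-200 [69, 67, 8, 33, 30, 32, 93, 95, 135]
-150 [65, 64, 10, 33, 8, 5, 6, 8, 81]
-100 [5, 19, 14, 7, 6, 94, 106, 8, 90]
-50 [5, 6, 7, 12, 5, 95, 105, 58, 93]
0 [5, 18, 16, 6, 5, 10, 7, 19, 20]
50 [5, 16, 16, 13, 12, 35, 9, 19, 18]
100 [5, 5, 18, 11, 39, 40, 10, 17, 19]
150 [4, 34, 37, 11, 24, 27, 8, 22, 19]
200 [4, 32, 28, 10, 40, 38, 21, 23, 4]
250 [7, 5, 35, 26, 38, 36, 4, 47, 7]
300 [3, 5, 25, 5, 40, 32, 74, 50, 43]
```

```bash
python3 - <<'E'
from h import *
q=quat(Rs@F@H)
manip.move_straight([235,-500,380],feed=250)
manip.move_ptp(pick+[0,0,320],q)
manip.move_gripper(0.62)
manip.move_straight(pick+[0,0,80],feed=250)
manip.pause(0.2)
s=manip.state(); print(s["time"],s["tool_pos"],s["wrist_force"])
import cv2
out=[]
for n,b in (("side",(300,380,220,310)),("top",(270,380,200,270))):
    p,_=imaging.camera(n); u0,u1,v0,v1=b
    a=cv2.resize(p[v0:v1,u0:u1,::-1],None,fx=450/(v1-v0),fy=450/(v1-v0),interpolation=cv2.INTER_CUBIC); out.append(a[:,:400] if n=="side" else a[:,150:550])
cv2.imwrite("pics/above.png",np.hstack(out))
E
```

```text
5.5917 [576.04296089 199.2280708  107.81423372] [ 0.38413805  0.22797121 -0.93307995]
```

View pics/above.png

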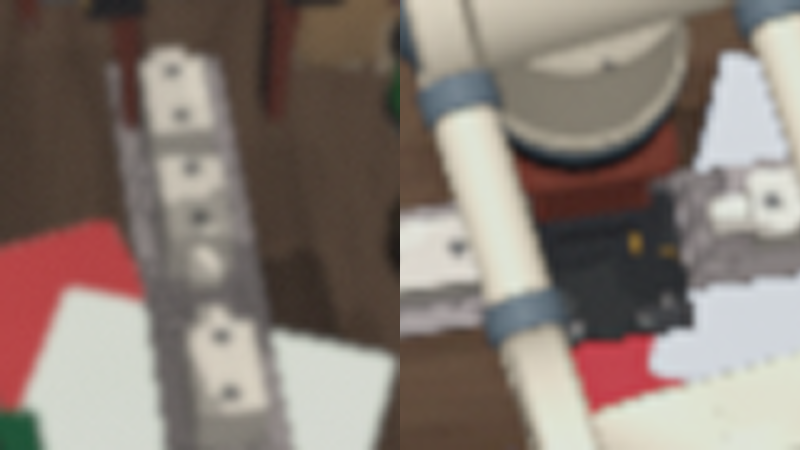

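The fingers straddle the shoe: the tips are at crop (128,120) and (275,115), and the odd shoe is between and below them. I'll descend, grip and lift a little.

```bash
python3 - <<'E'
from h import *
np.set_printoptions(precision=2,suppress=True)
print("tip mid proj",proj("side",np.array([576,199.2,91])), "seen",(300+201/5,220+120/5))
manip.move_straight(pick,feed=80); manip.pause(0.2)
s=manip.state(); print(s["time"],s["tool_pos"],s["wrist_force"],s["gripper_width"])
manip.move_gripper(0.0,grip_force=35)
s=manip.state(); print(s["time"],s["tool_pos"],s["wrist_force"],s["gripper_width"]*88)
manip.move_straight(pick+[0,0,12],feed=40); 
s=manip.state(); print(s["time"],s["tool_pos"],s["wrist_force"],s["gripper_width"]*88)
manip.move_straight(pick+[0,0,200],feed=150); manip.pause(0.2)
s=manip.state(); print(s["time"],s["tool_pos"],s["wrist_force"],s["gripper_width"]*88)
import cv2
for n in("side","top"):
    p,d=imaging.camera(n); np.save(n+"1.npy",p); 
    cv2.imwrite(f"pics/lift_{n}.png",p[:,:,::-1])
E
```

```text
tip mid proj [339.16 241.22] seen (340.2, 244.0)
7.0417 [575.61 199.1   26.66] [ 0.09 -0.08 -0.04] 0.619706066278715
7.55 [575.28 199.01  26.02] [ 0.29 -0.06  0.86] 29.849050140005623
8.0 [575.48 199.09  38.46] [-0.32  0.52 -0.95] 29.70211543245183
9.6 [575.03 198.95 225.06] [-0.43  0.09 -1.9 ] 29.999970348407764
```

View pics/lift_side.png

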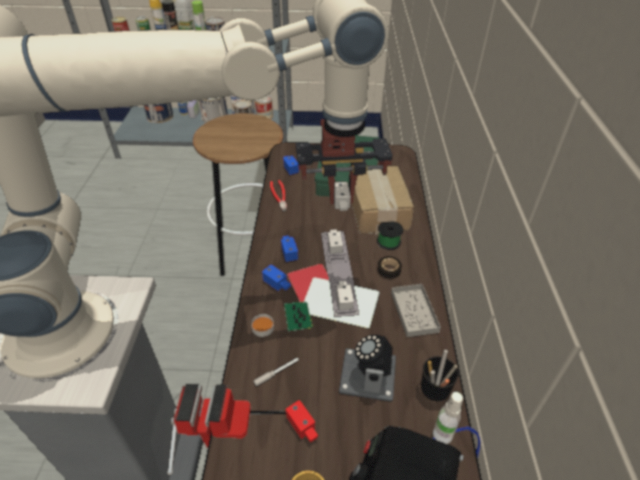

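The shoe is gripped at 30 mm width and is up at about (342,195); the middle nest is empty and the other two shoes are in place. I'll move to a stand-off pose and then approach the final pose.

```bash
python3 - <<'E'
from h import *
import cv2
np.set_printoptions(precision=2,suppress=True)
q=quat(Rh@F@H)
manip.move_ptp(fin+Rh[:,2]*70,q); manip.pause(0.2)
s=manip.state(); print(s["time"],s["tool_pos"],s["wrist_force"],s["gripper_width"]*88)
manip.move_straight(fin,feed=60); manip.pause(0.5)
s=manip.state(); print(s["time"],s["tool_pos"],fin,s["tcp_rot"],q,s["wrist_force"],s["gripper_width"]*88)
for n in("side","top"):
    p,d=imaging.camera(n); np.save(n+"2.npy",p); np.save(n+"2d.npy",d)
# draw the predicted outline
x=[-34,16,16,34,34,16,16,-34];y=[-15,-15,-8,-8,8,8,15,15]
for n,b in (("side",(315,425,280,400)),("top",(360,460,170,260))):
    p=np.ascontiguousarray(np.load(n+"2.npy")[:,:,::-1]); u0,u1,v0,v1=b
    a=cv2.resize(p[v0:v1,u0:u1],None,fx=6 if n=="top" else 5,fy=6 if n=="top" else 5,interpolation=cv2.INTER_CUBIC)
    cv2.imwrite(f"pics/fin_{n}.png",a)
E
```

```text
11.45 [518.82 -59.35 271.89] [ 0.95  0.08 -1.1 ] 29.614470249887404
13.2667 [553.23 -64.77 211.45] [553.24 -64.75 211.41] [ 0.26  0.07  0.96 -0.02] [np.float64(0.25814042411590693), np.float64(0.06990197365221469), np.float64(0.963393178287943), np.float64(-0.018730177389452537)] [-0.35 -0.06 -1.28] 29.734281724730938
```

View pics/fin_side.png

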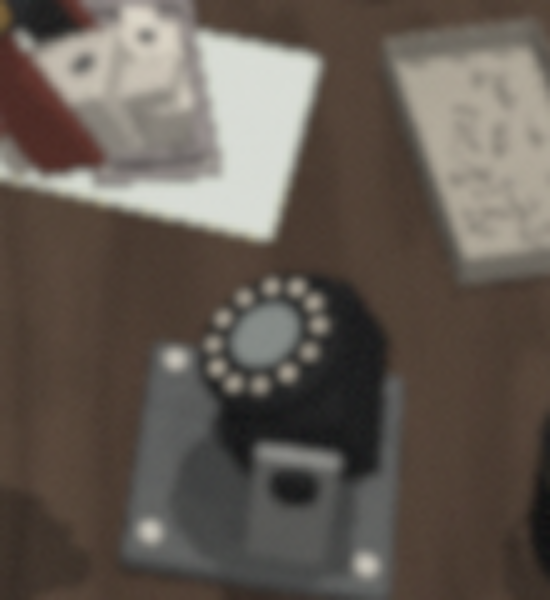

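View pics/fin_top.png

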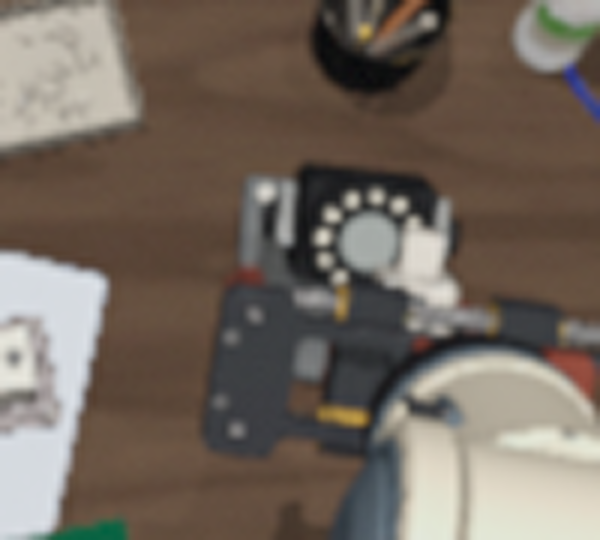

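The shoe shows at the upper left of the side crop, and its tab is at about (425,245) in the top crop. I'll overlay the predicted model to check the pose in the hand.

```bash
cat > ov.py <<'E'
from h import *
import cv2
def overlay(tag,name):
    s=manip.state(); w,x,y,z=s["tcp_rot"]; Rt=Ro.from_quat([x,y,z,w]).as_matrix()
    Rsh=Rt@np.linalg.inv(F@H); o=s["tool_pos"]-Rsh@np.array([gx,0,Zt-5])
    bx=[(-34,16,-15,15,0,30),(16,34,-8,8,10,20)]
    for n,b,f in (("side",(290,370,250,340),6),("top",(395,455,185,235),10)):
        p=np.ascontiguousarray(np.load(n+tag+".npy")[:,:,::-1]); u0,u1,v0,v1=b
        a=cv2.resize(p[v0:v1,u0:u1],None,fx=f,fy=f,interpolation=cv2.INTER_CUBIC)
        r=a.copy()
        for B in bx:
            V=np.array([[X,Y,Z] for X in B[:2] for Y in B[2:4] for Z in B[4:]],float)
            uv=(proj(n,o+V@Rsh.T)-[u0,v0]+.5)*f-.5
            for i in range(8):
                for k in (1,2,4):
                    j=i^k
                    if j>i: cv2.line(a,tuple(int(t) for t in uv[i]),tuple(int(t) for t in uv[j]),(0,255,0) if B is bx[0] else (255,0,255),1)
        cv2.imwrite(f"pics/{name}_{n}.png",a if n=="top" else cv2.resize(np.hstack([r,a]),(800,450)))
E
python3 -c "
from ov import *
overlay('2','ov')"
```

```text
(no output)
```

View pics/ov_side.png

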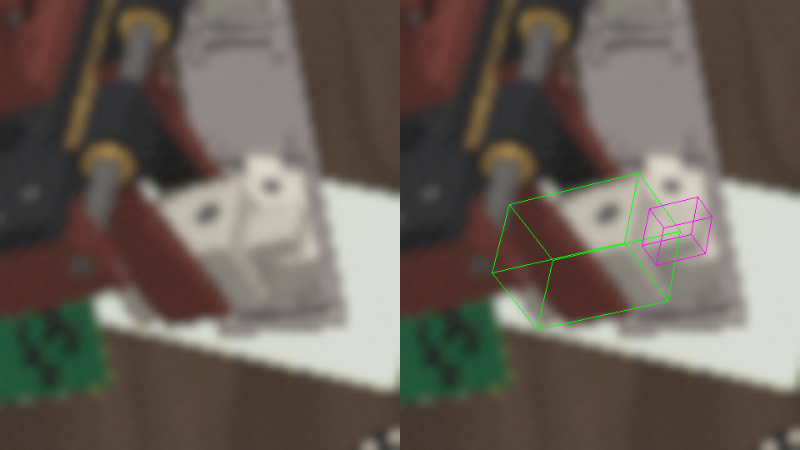

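View pics/ov_top.png

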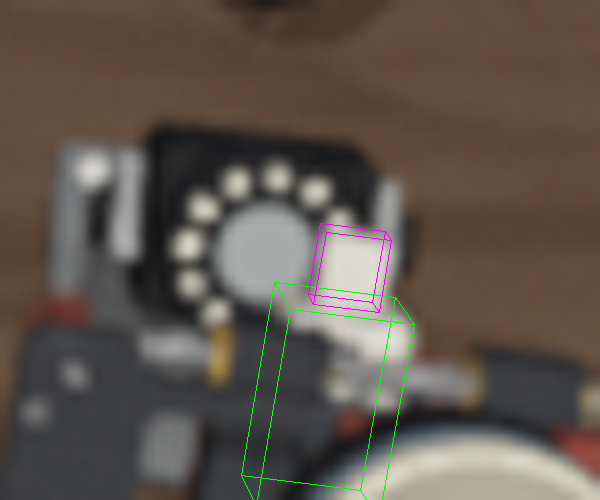

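In the top view the predicted tab outline matches the image to within about 0.5 px. In the side view, shoe_3 lies behind the held shoe, so I'll check with side depth in the head frame.

```bash
python3 - <<'E'
from h import *
import cv2
np.set_printoptions(precision=1,suppress=True)
for n,b in (("side",(290,360,250,330)),("top",(395,455,185,235))):
    d=np.load(n+"2d.npy"); X=cloud(n,d,*b); Y=(X-lens)@Rh; 
    k=(Y[...,2]>112)&(Y[...,2]<160)&(abs(Y[...,1])<13)&(Y[...,0]>-45)&(Y[...,0]<50)
    P=Y[k]; print(n,len(P)); 
    print(" x max/pcts",np.percentile(P[:,0],[1,5,50,95,99,100]),"z",np.percentile(P[:,2],[0,1,5,50,95,99]))
    top=P[(P[:,2]>143)&(P[:,0]<18)]
    print(" topface n",len(top),"median z",np.median(top[:,2]) if len(top) else None)
    if len(top)>15:
        m=top.mean(0);v=np.linalg.svd(top-m)[2][2];print(" normal in head frame",v*np.sign(v[2]),top.min(0),top.max(0))
    tab=P[P[:,0]>18]; print(" tab n",len(tab),tab.min(0) if len(tab) else '',tab.max(0) if len(tab) else '',np.median(tab,0) if len(tab) else '')
p=np.load("side2.npy")[255:315,305:365,::-1]
cv2.imwrite("pics/zoom.png",cv2.resize(p,None,fx=10,fy=10,interpolation=cv2.INTER_LANCZOS4))
E
```

```text
side 338
 x max/pcts [-11.3  -6.1  16.3  34.3  35.   35.4] z [120.9 123.2 129.3 143.1 150.2 155.6]
 topface n 170 median z 148.76294074315922
 normal in head frame [ 0.1 -0.   1. ] [-13.8 -12.7 143. ] [ 17.7  13.  158. ]
 tab n 121 [ 18.3 -10.6 128.8] [ 35.4   7.6 140.7] [ 28.1  -4.8 137.9]
top 99
 x max/pcts [-4.7  4.8 15.2 30.4 31.6 32.3] z [120.1 129.1 133.5 140.3 151.7 153.3]
 topface n 37 median z 149.0939057435456
 normal in head frame [0.1 0.1 1. ] [ -5.6 -12.9 143.8] [ 16.1  10.7 154.2]
 tab n 41 [ 18.4  -7.8 133. ] [ 32.3   8.4 143.9] [ 25.    0.2 138.7]
```

View pics/zoom.png

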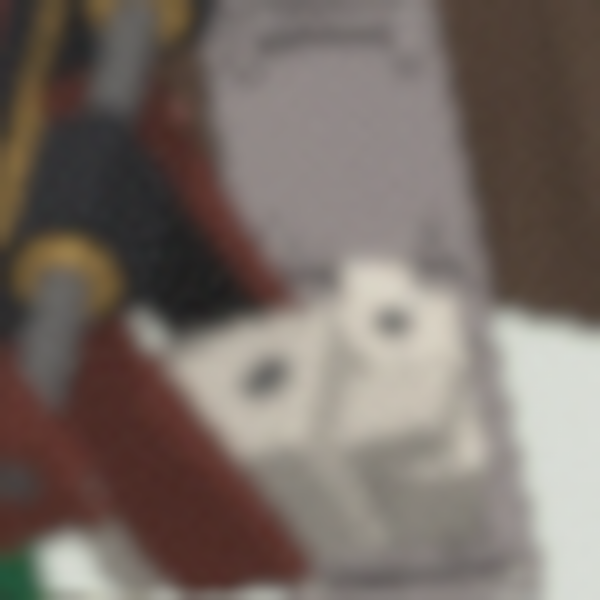

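```bash
python3 - <<'E'
from h import *
np.set_printoptions(precision=3,suppress=True)
A=[]
for n,b in (("side",(290,360,250,330)),):
    d=np.load(n+"2d.npy"); Y=(cloud(n,d,*b)-lens)@Rh; P=Y[(Y[...,2]>135)&(Y[...,2]<158)&(abs(Y[...,1])<13)&(Y[...,0]>-12)&(Y[...,0]<15)]
    rng=np.random.default_rng(0);best=None
    for _ in range(2000):
        a=P[rng.choice(len(P),3,False)];v=np.cross(a[1]-a[0],a[2]-a[0]);L=np.linalg.norm(v)
        if L<20: continue
        v/=L; k=abs((P-a[0])@v)<1.5
        if abs(v[2])>.8 and (best is None or k.sum()>best.sum()): best=k
    Q=P[best];m=Q.mean(0);v=np.linalg.svd(Q-m)[2][2];print(n,len(P),len(Q),m,v*np.sign(v[2]))
s=manip.state();print(s["time"],np.abs(s["joint_velocities"]).max(),s["gripper_width"]*88,s["wrist_force"])
E
```

```text
side 132 118 [  3.877   1.15  148.995] [-0.022 -0.006  1.   ]
13.3667 0.002161816159804086 29.963759530463744 [-0.712 -0.131 -2.043]
```

The shoe's top face is 149 mm from the lens, so the underside is at 119 mm. It is square within about 0.02 rad, centred within a few mm, and still, so I'm handing in.

```bash
python3 -c "
from h import *
manip.job_done(); print(manip.state()['time'])"
```

```text
the job is handed in; nothing more can be done
the job is handed in; nothing more can be done
```

I took the wrong-way shoe out of the middle nest (its tab pointed to -y) and handed the job in with the gripper holding it in front of the bench camera. No verdict is reported. The last clock reading before hand-in was 13.4 s of the 35 s allowed.

**Final pose, checked before hand-in:**
- **Distance:** depth put the shoe's top face about 149 mm from the lens, so the underside is at about 119 mm.
- **Squareness:** it is square to the lens within about 0.02 rad, from the side camera alone. A first, cruder fit, which included stray edge points, read about 0.1 rad.
- **Centring:** the far end of the tab measured x = 32 to 35 mm (34 mm is exact). The shoe is centred across the lens to within 1 to 2 mm.
- **Tab:** it is at the upper end.
- **Grip:** the jaws read 30 mm, gripping with 35 N, and the arm was at rest.

**Disagreements:**
- **Camera yaw:** the foot gave about -8° and the lens lights about -10°. I used -8.3°, which leaves about 0.035 rad of uncertainty.
- **Lens position:** the side depth put the lens about 2 mm away from the top camera's and triangulated values.
- **Fingertips:** while above the nest, my rough reading of the fingertips in the side picture was about 3 px off the prediction. The grasp was good anyway.

The other two shoes looked undisturbed in the picture after the lift. I didn't measure them or the flux tin, tape roll and hex driver again afterwards. The wrist force stayed around 2 N or less at every check.

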